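# Pour the hazelnuts into the bowl

## Task

Take the mug that holds the hazelnuts, lift it over to the white bowl on the round board and tip all six nuts into the bowl. Then set the empty mug back down upright on the worktop, clear of the bowl. Leave the bowl where it stands, and do not disturb the other mug or the drinking glass.

Things in the scene. Friction and masses are not known exactly. Their poses are not given: they have to be found in the camera images.
- nut_mug: mug to pour from: tapered, two-tone, with six nuts in it, 220 g. Cup 99 mm high, 86 mm across the rim, 64 mm at the foot, wall 5 mm. Origin on the underside, NOT on the cup's axis, which stands at x = 0, y = +18 mm in the mug's frame; z up. Loop handle to -y: y = -23 to -60 mm, heights 11 to 94 mm, 13 mm wide along x. Pinch it from above, closing along x; pour over the side opposite (+y).
- mug_handle (a point): point to pinch on that mug's handle: in its outer upright part, 70 mm above the mug's underside (x = 0, y = -51 mm in the mug's frame); axes as the mug's. The handle's top is 94 mm and the rim 99 mm above the underside. Keep the arm clear of the tall cabinet behind the mugs, whose front runs slantwise from about x 0.58, y 0.22 m to x 0.80, y -0.15 m.
- mug_mouth (a point): centre of that mug's mouth, on the cup's axis at rim height (x = 0, y = +18 mm, z = 99 mm in the mug's frame); the rim's outer radius is 43 mm; axes as the mug's.
- bowl: white deep round serving bowl, 144 mm across the rim (inside 135 mm), 65 mm high, foot 72 mm across, inner floor 7 mm up, 0.45 kg, loose, standing on the round wooden board (20 mm thick, so its rim is about 85 mm above the worktop). Origin at the centre of its underside, z up.
- empty_mug: bystander: the other mug, empty, with straight upright sides, 82 mm across and 97 mm high, its handle on its -y side; origin on the underside, cup axis at y = +14 mm in its frame. Leave it alone.
- glass: bystander: an empty clear drinking glass, 80 mm across and 88 mm high, origin at the centre of its underside. Leave it alone.
- nut0: one of six brown hazelnuts in the shell, a ball 22 mm across with a small tip, 11 g, origin at its centre; they lie at the bottom of the mug, up to 50 mm above its underside.
- nut1: one of six brown hazelnuts in the shell, a ball 22 mm across with a small tip, 11 g, origin at its centre; they lie at the bottom of the mug, up to 50 mm above its underside.
- nut2: one of six brown hazelnuts in the shell, a ball 22 mm across with a small tip, 11 g, origin at its centre; they lie at the bottom of the mug, up to 50 mm above its underside.
- nut3: one of six brown hazelnuts in the shell, a ball 22 mm across with a small tip, 11 g, origin at its centre; they lie at the bottom of the mug, up to 50 mm above its underside.
- nut4: one of six brown hazelnuts in the shell, a ball 22 mm across with a small tip, 11 g, origin at its centre; they lie at the bottom of the mug, up to 50 mm above its underside.
- nut5: one of six brown hazelnuts in the shell, a ball 22 mm across with a small tip, 11 g, origin at its centre; they lie at the bottom of the mug, up to 50 mm above its underside.

How it is judged:
On the way, in this order (a step that is already met when the one before it is completed fails the run):
1. the mug is lifted clear of the worktop (height (world z) of nut_mug above 0.06 m), for 0.1 s.
2. the mug is tipped, its mouth over or beside the bowl (angle between nut_mug's own z axis and vertical above 0.9 rad and horizontal distance between mug_mouth and bowl below 0.14 m), for 0.1 s.
At the end, for the whole second after the job is handed in: All six nuts lie in the bowl, below its rim; the bowl is upright within 10 degrees; the mug stands still and upright within 10 degrees on the worktop or board (underside -20 to +30 mm from worktop level), the centre of its mouth more than 115 mm from the bowl's centre (horizontal distance between each of nut0, nut1, nut2, nut3, nut4, nut5 and bowl below 0.066 m and z of nut0 in the frame of bowl between 0 and 0.065 m and z of nut1 in the frame of bowl between 0 and 0.065 m and z of nut2 in the frame of bowl between 0 and 0.065 m and z of nut3 in the frame of bowl between 0 and 0.065 m and z of nut4 in the frame of bowl between 0 and 0.065 m and z of nut5 in the frame of bowl between 0 and 0.065 m and angle between each of bowl, nut_mug's own z axis and vertical below 0.17 rad and height (world z) of nut_mug between -0.02 and 0.03 m and horizontal distance between mug_mouth and bowl above 0.115 m and linear speed of nut_mug below 0.03 m/s); the robot touches nothing.
It fails at once if the bowl is shifted by more than 40 mm (distance of bowl from where it was at the start of the episode above 0.04 m).
It fails at once if the other mug is shifted by more than 40 mm or tipped by more than 20 degrees (distance of empty_mug from where it was at the start of the episode above 0.04 m or angle between empty_mug's own z axis and vertical above 0.35 rad).
It fails at once if the drinking glass is shifted by more than 40 mm or tipped by more than 20 degrees (distance of glass from where it was at the start of the episode above 0.04 m or angle between glass's own z axis and vertical above 0.35 rad).
It also fails if it takes over 67 s, if anything falls off the work surface, if the arm or the gripper's body presses on something with over 40 N, if the wrist force passes 120 N, or if a joint passes its speed limit or range.

## Robot

A 6-joint arm with a two-finger parallel gripper is mounted at the origin on a cart in front of the work surface, level with it; the furniture and walls round the work are solid. World frame = base frame: x ahead of the robot, y to its left, z up, the work surface at z = 0. Lengths are in m, angles in rad, forces in N, time in s.
With the tool pointing down it reaches from about 0.35 to 0.775 m from the base axis. Payload 7.3 kg.
Tool frame: the origin (TCP) lies between the finger pads; the fingertips stand ahead of it and the grasp point (between the pads) lies 6 mm ahead of it (robot.tip_extent is the x of the fingertips in the tool frame, in m); x points along the fingers, z is the direction in which the jaws open and shut, and the axes are right-handed (so a half turn about x gives the same grasp; the last joint's range is limited). The gripper opens to 92 mm and grips with 3 to 60 N. Pads are 19 mm wide; open, the fingers measure 130 mm over their backs; the gripper's body (75 mm by 190 mm) begins 47 mm behind the grasp point.
Start: joints at [1.047, 0.342, 1.524, -0, 1.275, -0.146], TCP at [0.194, 0.488, 0.252] pointing down, gripper open.
Joint ranges: [-2.53, 2.53], [-0.77, 2.02], [0.04, 2.7], [-1, 4.14], [0.28, 2.66], [-3.11, 3.11]. Speed limits (rad/s): [2.57, 2.57, 3.14, 3.14, 3.14, 3.14].

## Interface

Orientations are given as [roll, pitch, yaw] about the fixed x, y, z axes, in that order (R = Rz(yaw) Ry(pitch) Rx(roll)).
In Python, from cell import robot gives the robot as it stands. The module is installed in compiled form; this text tells all that it offers.
- The arm moves only by the shell command python3 -m creep 'ROWS' [FORCE]. ROWS is JSON, a list of rows, each an object with "translation": the shift along the tool's x, y, z in m, a list of three; "twist": the turn, a rotation vector about the tool's x, y, z in rad, a list of three; "hand": the opening in per cent of the stroke, from 0 (shut) to 100 (fully open). A call has 1 to 5 rows; each row is the pose to reach, as a shift and turn from the pose measured when the call began, along the tool's axes at that moment; what a row does not reach only later rows make up. A row lasts 1/10 s, in which the tool goes at most 50 mm and 8.59 degrees, less where a joint would pass 70% of its speed; a pose out of reach is approached as far as the arm can. A call with a gripper value outside its range is refused whole. The fingers move at their own pace and stop on an object; FORCE is the grip in N (left out, the last holds). Time passes only in rows, so rows that repeat a pose let the fingers close. It gives the time, the measured TCP pose, the force and the opening at its end, in the units of the state.
- robot.observe(): the state, without advancing time (a new reading comes with each control period).
- robot.read_camera(name): name is "scene" or "top"; returns the picture (400x640x3 uint8, blue, green, red); there is no depth.
- robot.calibration(name): a dict with "intrinsics" (3x3 intrinsics, pixels), "cam_to_world" (4x4, takes a point from camera to world coordinates). Camera axes: x right, y up, looking along -z (the intrinsics and any distortion apply to the point x, -y, -z); pixel columns grow to the right and rows downward; lengths in m; the calibration is good to about 2 mm. A picture is of the moment at which its call begins. calibration takes no time and is no camera call.
- robot.hand_in(): hands the job in, once; it reports no verdict.
The state is a dict: "time": time; "qpos": joint angles; "qvel": joint speeds; "joint_efforts": joint torques, N m; "tool_pos": TCP position; "tool_rot": TCP orientation; "contact_force": force on the tool from outside, world axes, zero at the start; "torque": the same for the moment, N m; "opening": finger opening in m.
Only numpy, scipy, OpenCV 4.12 (cv2) and the standard library are available. Lean on these libraries where they do the work, as an engineer would, in place of code of your own. Each camera call takes 0.05 s, during which the arm holds its last target. There are 200 camera calls.

## Working session

There is one attempt and no reset: what is moved stays moved. The work goes in short steps, Python scripts to look and compute and a shell command to move; the robot and the scene stay as the last step left them, time stands still between calls to the robot, and variables do not carry over. Pictures are saved under pics/ and viewed, about 8 in all and at most 12, crops included, and the job is handed in when it is done.

```bash
mkdir -p pics
python3 - <<'E'
from cell import robot
import cv2
for n in("scene","top"):
    cv2.imwrite(f"pics/{n}0.png",robot.read_camera(n)); c=robot.calibration(n); print(n,c)
print(robot.observe(),robot.tip_extent)
E
```

```text
scene {'intrinsics': array([[421.1177358 ,   0.        , 321.23608511],
       [  0.        , 421.1177358 , 203.69155548],
       [  0.        ,   0.        ,   1.        ]]), 'cam_to_world': array([[ 0.71193365,  0.4697784 , -0.5219758 , -0.11535291],
       [-0.70207961,  0.49236089, -0.51445601, -0.47640814],
       [ 0.01532015,  0.73272711,  0.68035012,  0.80867352],
       [ 0.        ,  0.        ,  0.        ,  1.        ]])}
top {'intrinsics': array([[413.68886225,   0.        , 324.51386515],
       [  0.        , 413.68886225, 202.71725647],
       [  0.        ,   0.        ,   1.        ]]), 'cam_to_world': array([[ 2.21506426e-02,  9.84763391e-01, -1.72483082e-01,
         2.45707354e-01],
       [-9.99754380e-01,  2.19439466e-02, -3.10527097e-03,
         6.85015994e-02],
       [ 7.27002374e-04,  1.72509501e-01,  9.85007586e-01,
         1.17626409e+00],
       [ 0.00000000e+00,  0.00000000e+00,  0.00000000e+00,
         1.00000000e+00]])}
{'time': 0.1, 'qpos': array([ 1.04701841e+00,  3.42639344e-01,  1.52489254e+00, -1.47225355e-05,
        1.27536439e+00, -1.46024679e-01]), 'qvel': array([-0.00181796, -0.00087051, -0.00140906, -0.00158236, -0.00187617,
       -0.00027156]), 'joint_efforts': array([ 1.07521526e-03, -4.32006168e+01, -2.44695586e+01,  7.18004582e-02,
        5.25664003e-02, -5.90633795e-05]), 'tool_pos': array([0.19347734, 0.48771834, 0.25113164]), 'tool_rot': array([ 3.00636758,  1.56949263, -2.08377035]), 'contact_force': array([-0.26494671,  0.45263609,  0.43547924]), 'torque': array([-0.01696763,  0.01569561, -0.04004812]), 'opening': 0.09141757443716278} 0.025
```

View pics/scene0.png

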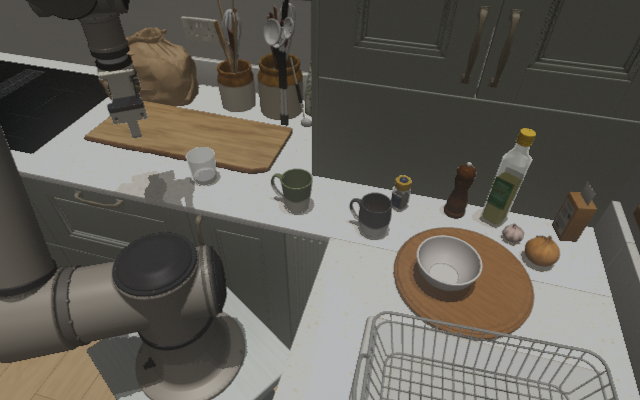

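View pics/top0.png

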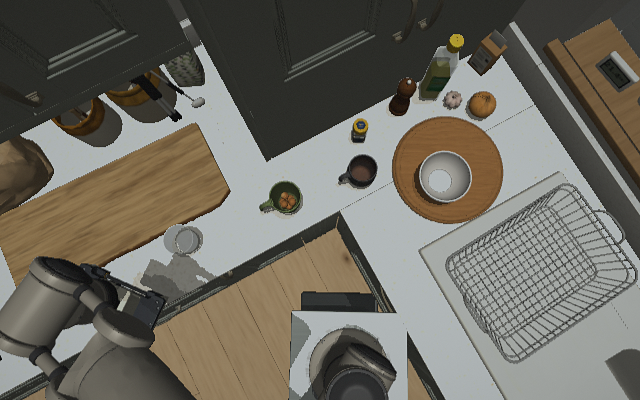

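The green mug, top (287,197), holds the nuts, with its handle at (266,207). The dark mug is at (361,171), the bowl at (444,177) and the glass at (185,240). Now I'll measure with masks.

```bash
cat > h.py <<'E'
import numpy as np,cv2
from cell import robot
def ray(n,u,v):
    c=robot.calibration(n);K=c["intrinsics"];T=c["cam_to_world"]
    d=np.array([(u-K[0,2])/K[0,0],-(v-K[1,2])/K[1,1],-1.]);return T[:3,3],T[:3,:3]@d
def onz(n,u,v,z):
    o,d=ray(n,u,v);return o+d*(z-o[2])/d[2]
def proj(n,p):
    c=robot.calibration(n);K=c["intrinsics"];T=c["cam_to_world"]
    q=T[:3,:3].T@(np.asarray(p,float)-T[:3,3]);return np.array([K[0,0]*q[0]/-q[2]+K[0,2],-K[1,1]*q[1]/-q[2]+K[1,2]])
E
python3 - <<'E'
from h import *
t=cv2.imread("pics/top0.png");s=cv2.imread("pics/scene0.png")
for n,im,(x0,x1,y0,y1) in(("top",t,(255,310,170,220)),("scene",s,(265,320,160,215))):
    c=im[y0:y1,x0:x1].astype(int); h=cv2.cvtColor(im[y0:y1,x0:x1],cv2.COLOR_BGR2HSV)
    m=((h[...,0]>30)&(h[...,0]<80)&(h[...,1]>50)).astype(np.uint8)*255
    cv2.imwrite(f"pics/m_{n}.png",m)
    cs=cv2.findContours(m,cv2.RETR_EXTERNAL,2)[0]; k=max(cs,key=cv2.contourArea)
    print(n,cv2.boundingRect(k)[0]+x0,cv2.boundingRect(k)[1]+y0,cv2.boundingRect(k)[2:])
a=cv2.resize(t[160:230,250:320],(490,490),interpolation=cv2.INTER_NEAREST)
b=cv2.resize(cv2.cvtColor(cv2.imread("pics/m_top.png",0),8),(300,273),interpolation=0)
b2=cv2.resize(cv2.imread("pics/m_scene.png"),(300,300),interpolation=0)
o=np.zeros((590,800,3),np.uint8);o[:490,:490]=a;o[:273,495:795]=b;o[285:585,495:795]=b2
cv2.imwrite("pics/z1.png",o)
# bowl: white low saturation in the board
h=cv2.cvtColor(t,cv2.COLOR_BGR2HSV);m=np.zeros(t.shape[:2],np.uint8)
m[140:215,405:485]=(h[140:215,405:485,1]<60)*255
k=max(cv2.findContours(m,cv2.RETR_EXTERNAL,1)[0],key=cv2.contourArea)
(u,v),r=cv2.minEnclosingCircle(k);e=cv2.fitEllipse(k);print("bowl",(u,v),r,e,onz("top",*e[0],.085),onz("top",u,v,.085), "d mm",2*r/413.7*1.09)
h=cv2.cvtColor(s,cv2.COLOR_BGR2HSV);m=np.zeros(s.shape[:2],np.uint8)
m[230:305,405:490]=(h[230:305,405:490,1]<60)*255
k=max(cv2.findContours(m,cv2.RETR_EXTERNAL,1)[0],key=cv2.contourArea)
print("scene bowl",cv2.boundingRect(k)); 
for R,z in((.072,.085),):
  p=onz("top",*e[0],.085);pp=np.array([proj("scene",p+[R*np.cos(a),R*np.sin(a),0]) for a in np.linspace(0,6.28,60)]);print("pred scene",pp.min(0),pp.max(0))
E
```

```text
top 260 181 (41, 32)
scene 288 170 (18, 13)
bowl (445.0, 176.0) 26.627153396606445 ((444.90374755859375, 176.24012756347656), (50.520076751708984, 52.52308654785156), 120.45037841796875) [ 0.51686237 -0.25249853  0.085     ] [ 0.51753674 -0.25277804  0.085     ] d mm 0.14031229007638882
scene bowl (417, 235, 66, 56)
pred scene [415.14334706 235.18777018] [481.25440235 285.55757132]
```

View pics/z1.png

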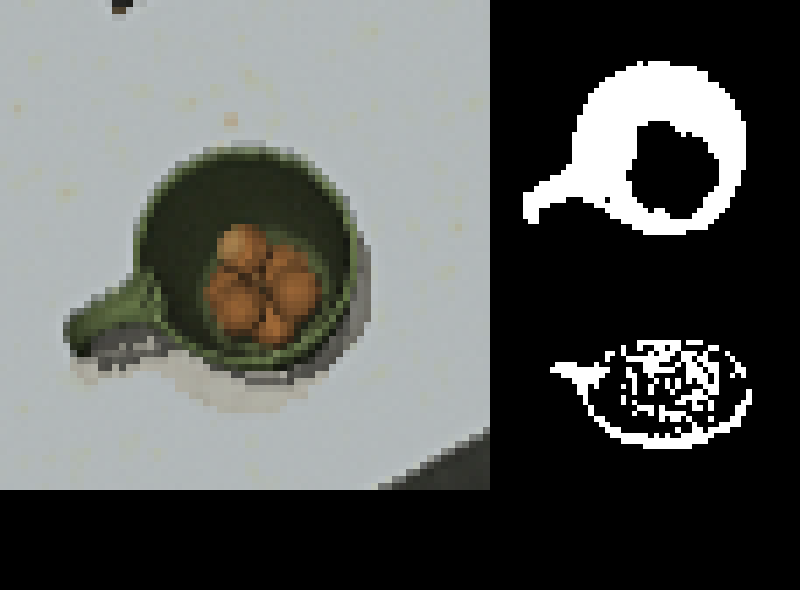

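Run:
```python
from h import *
c=onz("top",285.1,196.6,.099);print("mouth",c,"dia",np.linalg.norm(onz("top",269.3,196.6,.099)-onz("top",301,196.6,.099)))
for u,v,z in((260.5,206.3,.088),(271.4,200.7,.094),(266,203.5,.093)):
    h=onz("top",u,v,z);d=h-c;print(h,np.hypot(*d[:2])*1e3,np.degrees(np.arctan2(d[1],d[0])))
d=onz("top",444.9,176.2,.085);print("bowl",d)
for n,u,v in(("emp",361,171),):print(n,onz("top",u,v,.097))
print("glass",onz("top",188,240,.088))
print("scene pred rim", [proj("scene",c+[.043*np.cos(a),.043*np.sin(a),0]).round(1).tolist() for a in(0.9,2.47,4.04,5.6)])
s=cv2.imread("pics/scene0.png")[155:225,262:332]
cv2.imwrite("pics/z2.png",cv2.resize(s,(560,560),interpolation=0))
```

```text
mouth [0.44847379 0.17669721 0.099     ] dia 0.08401042341580704
[0.4227733  0.24235705 0.088     ] 70.51049645981465 111.37630543911091
[0.43751785 0.21317399 0.094     ] 38.08658731942889 106.71783661669221
[0.42982099 0.22731703 0.093     ] 53.94713355638048 110.22824112849244
bowl [ 0.51697386 -0.25249151  0.085     ]
emp [ 0.52330762 -0.02411519  0.097     ]
glass [0.32881088 0.4284726  0.088     ]
scene pred rim [[294.5, 168.5], [279.2, 179.5], [296.5, 189.2], [311.7, 177.8]]
```

View pics/z2.png

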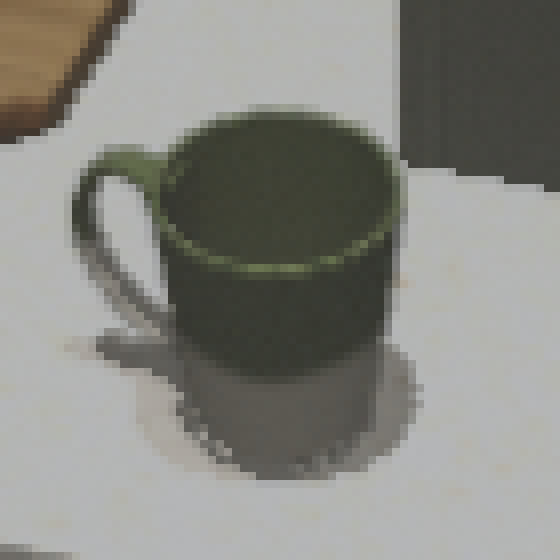

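The scene view shows the mug's rim at rows 168–189 and columns 282–312. That matches the prediction from the top view, and the handle points left. Next I'll work out the pregrasp.

```bash
cat >> h.py <<'E'
from scipy.spatial.transform import Rotation as Ro
def toolR(x,z):
    x=np.array(x,float);x/=np.linalg.norm(x);z=np.array(z,float);z-=x*(z@x);z/=np.linalg.norm(z)
    return np.stack([x,np.cross(z,x),z],1)
def delta(p,R,show=True):
    o=robot.observe();T=Ro.from_euler("xyz",o["tool_rot"]).as_matrix()
    t=T.T@(np.array(p)-o["tool_pos"]);w=Ro.from_matrix(T.T@R).as_rotvec()
    if show: print("trans",t.round(4),"twist",w.round(4),"|t|",np.linalg.norm(t).round(3),"deg",np.degrees(np.linalg.norm(w)).round(1))
    return t,w
def log():
    import json;o=robot.observe();open("log.txt","a").write(json.dumps([o["qpos"].tolist(),o["tool_pos"].tolist(),o["tool_rot"].tolist()])+"\n")
    print("t",round(o["time"],2),"p",o["tool_pos"].round(4),"q",o["qpos"].round(3),"F",o["contact_force"].round(1),"open",round(o["opening"],4))
    print(Ro.from_euler("xyz",o["tool_rot"]).as_matrix().round(3).tolist())
E
python3 - <<'E'
from h import *
log();a=np.radians(110.5);c=np.array([.4485,.1767]);hd=np.array([np.cos(a),np.sin(a)])
g=c+.069*hd;print(g)
print("check outer handle scene",proj("scene",[*(c+.077*hd),.07]), "meas 271.4,181.9")
for s in(1,-1):
    z=s*np.array([np.sin(a),-np.cos(a),0]);delta([*g,.16],toolR([0,0,-1],z))
E
```

```text
t 0.1 p [0.1935 0.4877 0.2511] q [ 1.047  0.343  1.525 -0.     1.275 -0.146] F [-0.3  0.5  0.4] open 0.0914
[[-0.001, -0.929, 0.369], [-0.001, 0.369, 0.929], [-1.0, 0.0, -0.001]]
[0.42433569 0.24133038]
check outer handle scene [270.86538625 178.90040711] meas 271.4,181.9
trans [ 0.0913 -0.3055 -0.1438] twist [ 8.353e-01 -1.300e-03  4.000e-04] |t| 0.35 deg 47.9
trans [ 0.0913 -0.3055 -0.1438] twist [-2.3063e+00 -5.0000e-04 -1.6000e-03] |t| 0.35 deg 132.1
```

```bash
python3 -m creep '[{"translation":[0.0,-0.05,-0.023],"twist":[0.13,0,0],"hand":70},{"translation":[0.01,-0.09,-0.045],"twist":[0.26,0,0],"hand":70},{"translation":[0.02,-0.13,-0.065],"twist":[0.39,0,0],"hand":70},{"translation":[0.03,-0.17,-0.085],"twist":[0.52,0,0],"hand":70},{"translation":[0.04,-0.21,-0.1],"twist":[0.65,0,0],"hand":70}]'
python3 - <<'E'
from h import *
log();a=np.radians(110.5)
delta([.4243,.2413,.16],toolR([0,0,-1],[np.sin(a),-np.cos(a),0]))
E
```

```text
time: 0.6
tool_pos: [0.3523, 0.3154, 0.2107]
tool_rot: [-2.757, 1.569, -2.219]
contact_force: [1.0, 0.4, 0.6]
opening: 0.0646
t 0.6 p [0.3523 0.3154 0.2107] q [ 5.680e-01  2.880e-01  1.724e+00 -1.000e-03  1.131e+00  3.100e-02] F [1.  0.4 0.6] open 0.0646
[[-0.001, -0.512, 0.859], [-0.002, 0.859, 0.512], [-1.0, -0.001, -0.002]]
trans [ 0.0507 -0.1005  0.024 ] twist [ 0.1799 -0.0018  0.0009] |t| 0.115 deg 10.3
```

```bash
python3 -m creep '[{"translation":[0.01,-0.04,0.01],"twist":[0.09,0,0],"hand":70},{"translation":[0.02,-0.08,0.02],"twist":[0.18,0,0],"hand":70},{"translation":[0.04,-0.1005,0.024],"twist":[0.18,0,0],"hand":70},{"translation":[0.0507,-0.1005,0.024],"twist":[0.18,0,0],"hand":70},{"translation":[0.0507,-0.1005,0.024],"twist":[0.18,0,0],"hand":70}]'
python3 - <<'E'
from h import *
log();a=np.radians(110.5)
delta([.4243,.2413,.076],toolR([0,0,-1],[np.sin(a),-np.cos(a),0]))
t=robot.read_camera("top")[150:230,220:320];s=robot.read_camera("scene")[120:220,240:340]
cv2.imwrite("pics/z3.png",np.hstack([cv2.resize(t,(400,320),interpolation=0),cv2.resize(s,(320,320),interpolation=0)]))
E
```

```text
time: 1.1
tool_pos: [0.4232, 0.2408, 0.1584]
tool_rot: [-3.02, 1.565, -2.664]
contact_force: [-0.3, -0.1, -0.1]
opening: 0.0644
t 1.1 p [0.4232 0.2408 0.1584] q [ 3.600e-01  3.770e-01  1.757e+00 -1.000e-03  1.013e+00  4.000e-03] F [-0.3 -0.1 -0.1] open 0.0644
[[-0.005, -0.349, 0.937], [-0.003, 0.937, 0.349], [-1.0, -0.001, -0.006]]
trans [0.0824 0.0001 0.0017] twist [-0.0014 -0.0059  0.0007] |t| 0.082 deg 0.3
```

View pics/z3.png

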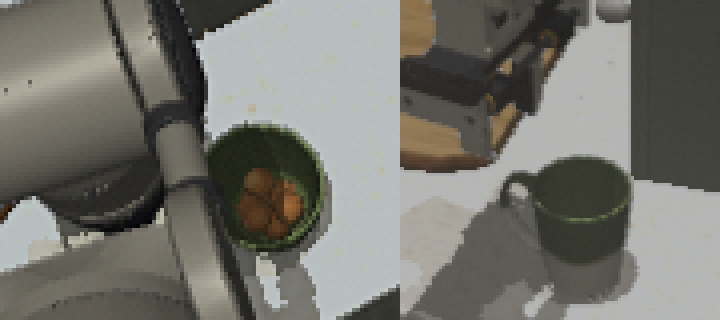

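The fingers are open above the handle and the mug hasn't moved. I'll descend and grip.

```bash
python3 -m creep '[{"translation":[0.025,0,0.0015],"twist":[0,-0.006,0],"hand":70},{"translation":[0.05,0,0.0015],"twist":[0,-0.006,0],"hand":70},{"translation":[0.07,0,0.0015],"twist":[0,-0.006,0],"hand":70},{"translation":[0.082,0,0.0015],"twist":[0,-0.006,0],"hand":70},{"translation":[0.082,0,0.0015],"twist":[0,-0.006,0],"hand":70}]'
python3 -m creep '[{"translation":[0,0,0],"twist":[0,0,0],"hand":0},{"translation":[0,0,0],"twist":[0,0,0],"hand":0},{"translation":[0,0,0],"twist":[0,0,0],"hand":0},{"translation":[0,0,0],"twist":[0,0,0],"hand":0},{"translation":[0,0,0],"twist":[0,0,0],"hand":0}]' 45
python3 -m creep '[{"translation":[0,0,0],"twist":[0,0,0],"hand":0},{"translation":[0,0,0],"twist":[0,0,0],"hand":0},{"translation":[-0.002,0,0],"twist":[0,0,0],"hand":0}]'
python3 -c "
from h import *
log()"
```

```text
time: 1.7
tool_pos: [0.424, 0.243, 0.0776]
tool_rot: [-0.35, 1.569, 0.011]
contact_force: [-0.2, -1.5, 0.7]
opening: 0.0642
time: 2.2
tool_pos: [0.4242, 0.243, 0.0779]
tool_rot: [-0.27, 1.568, 0.09]
contact_force: [-0.8, 0.0, -1.2]
opening: 0.0291
time: 2.5
tool_pos: [0.4239, 0.2429, 0.0797]
tool_rot: [-0.343, 1.569, 0.016]
contact_force: [-0.7, 0.5, -2.4]
opening: 0.0123
t 2.5 p [0.4239 0.2429 0.0797] q [ 3.64e-01  4.94e-01  1.84e+00 -1.00e-03  8.06e-01  4.00e-03] F [-0.7  0.5 -2.4] open 0.0123
[[0.002, -0.352, 0.936], [0.0, 0.936, 0.352], [-1.0, -0.001, 0.002]]
```

```bash
python3 -m creep '[{"translation":[-0.02,0,0],"twist":[0,0,0],"hand":0},{"translation":[-0.05,0,0],"twist":[0,0,0],"hand":0},{"translation":[-0.08,0,0],"twist":[0,0,0],"hand":0},{"translation":[-0.11,0,0],"twist":[0,0,0],"hand":0},{"translation":[-0.14,0,0],"twist":[0,0,0],"hand":0}]' 55
python3 - <<'E'
from h import *
log()
import json
from scipy.optimize import least_squares
D=[json.loads(l) for l in open("log.txt")]
# model: Rz(q1) . [off d0 lateral] shoulder (a,h); upper L1 tilt q2 from vertical; forearm angle q2+q3 (+const); roll q4; bend q5; roll q6
def fk(q,P):
    a,h,L1,L2,e,d,Lt,b2=P
    rot=lambda ax,t:Ro.from_rotvec(np.array(ax)*t).as_matrix()
    R=rot([0,0,1],q[0]);p=R@[a,d,h]
    R=R@rot([0,1,0],q[1]);p=p+R@[0,0,L1]
    R=R@rot([0,1,0],q[2]);p=p+R@[e,0,L2]
    R=R@rot([0,0,1],q[3]);R=R@rot([0,1,0],q[4]);p=p+R@[0,b2,0]+R@[0,0,Lt]
    R=R@rot([0,0,1],q[5]);return p,R
res=lambda P:np.concatenate([fk(q,P)[0]-p for q,p,r in D]+[(np.array(P)-P0)*1e-3])
P0=np.array([0,.2,.4,.4,0,-.07,.2,.0]);r=least_squares(res,P0);print(r.x.round(4),np.abs(r.fun[:-8]).max())
for q,p,rr in D[-1:]:
    print(fk(q,r.x)[1].round(3).tolist(),(fk(q,r.x)[1].T@Ro.from_euler("xyz",rr).as_matrix()).round(3).tolist())
t=robot.read_camera("top");s=robot.read_camera("scene")
cv2.imwrite("pics/z4.png",np.hstack([cv2.resize(t,(400,250)),cv2.resize(s,(400,250))]))
E
```

```text
time: 3.0
tool_pos: [0.4231, 0.2427, 0.2206]
tool_rot: [-0.63, 1.57, -0.27]
contact_force: [0.5, 0.3, -2.3]
opening: 0.0127
t 3.0 p [0.4231 0.2427 0.2206] q [ 0.364  0.303  1.673 -0.     1.165  0.004] F [ 0.5  0.3 -2.3] open 0.0127
[[0.001, -0.352, 0.936], [-0.0, 0.936, 0.352], [-1.0, -0.0, 0.001]]
[1.000e-04 2.182e-01 5.062e-01 3.795e-01 4.650e-02 8.100e-03 2.884e-01
 6.830e-02] 1.7143199371988382e-05
[[-0.936, -0.352, 0.001], [-0.352, 0.936, -0.0], [-0.001, -0.0, -1.0]] [[-0.0, 0.0, -1.0], [0.0, 1.0, 0.0], [1.0, -0.0, 0.0]]
```

View pics/z4.png

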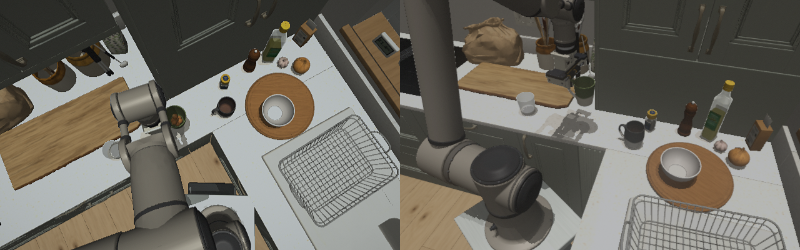

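The mug is lifted (force about 2.5 N) and the other objects haven't moved. I'll wobble the tool slightly to pin down the kinematic model for planning the pour.

```bash
python3 -m creep '[{"translation":[-0.03,0,0],"twist":[0,0,0.1],"hand":0},{"translation":[-0.06,-0.0,0],"twist":[0,0,0.2],"hand":0},{"translation":[-0.06,0,0],"twist":[0,0,0.2],"hand":0},{"translation":[-0.06,0,0],"twist":[0,0,0.2],"hand":0}]'
python3 -c "
from h import *
log()"
python3 -m creep '[{"translation":[0,0,0],"twist":[0,0.1,-0.1],"hand":0},{"translation":[0,0,0],"twist":[0,0.2,-0.2],"hand":0},{"translation":[0,0,0],"twist":[0,0.2,-0.2],"hand":0},{"translation":[0,0,0],"twist":[0,0.2,-0.2],"hand":0}]'
cat >> h.py <<'E'
import json
from scipy.optimize import least_squares
rot=lambda ax,t:Ro.from_rotvec(np.array(ax)*t).as_matrix()
C=np.array([[0,0,-1],[0,1,0],[1,0,0.]])
LO=np.array([-2.53,-.77,.04,-1,.28,-3.11]);HI=np.array([2.53,2.02,2.7,4.14,2.66,3.11])
def fk(q,P):
    a,h,L1,L2,e,d,Lt,b2,b3=P
    R=rot([0,0,1],q[0]);p=R@[a,d,h]
    R=R@rot([0,1,0],q[1]);p=p+R@[0,0,L1]
    R=R@rot([0,1,0],q[2]);p=p+R@[e,0,L2]
    R=R@rot([0,0,1],q[3]);R=R@rot([0,1,0],q[4]);p=p+R@[b3,b2,Lt]
    R=R@rot([0,0,1],q[5]);return p,R@C
def fit():
    D=[json.loads(l) for l in open("log.txt")]
    P0=np.array([0,.2,.4,.4,0,-.07,.2,.0,0])
    r=least_squares(lambda P:np.concatenate([fk(q,P)[0]-p for q,p,_ in D]+[(P-P0)*1e-4]),P0)
    return r.x,np.abs(r.fun[:-9]).max(),max(np.abs(fk(q,r.x)[1]-Ro.from_euler("xyz",t).as_matrix()).max() for q,_,t in D)
def ik(p,R,q0,P):
    best=None;g=np.random.default_rng(0)
    for i in range(12):
        s=q0 if i==0 else np.clip(q0+g.normal(0,.7,6),LO+.05,HI-.05)
        f=lambda q:np.r_[(fk(q,P)[0]-p)*5,(fk(q,P)[1]-R).ravel(),(q-q0)*1e-4]
        r=least_squares(f,s,bounds=(LO+.02,HI-.02));
        if best is None or r.cost<best.cost-1e-9:best=r
        if best.cost<1e-6:break
    return best.x,np.linalg.norm(fk(best.x,P)[0]-p),np.abs(fk(best.x,P)[1]-R).max()
E
python3 -c "
from h import *
log();print(fit())"
```

```text
time: 3.5
tool_pos: [0.4245, 0.2426, 0.2819]
tool_rot: [1.535, 1.373, 1.894]
contact_force: [-0.7, -0.6, -3.0]
opening: 0.0127
t 3.5 p [0.4245 0.2426 0.2819] q [ 0.242  0.242  1.597  0.204  1.325 -0.169] F [-0.7 -0.6 -3. ] open 0.0127
[[-0.062, -0.345, 0.937], [0.187, 0.918, 0.35], [-0.98, 0.197, 0.007]]
time: 3.9
tool_pos: [0.4237, 0.2435, 0.2798]
tool_rot: [3.139, 1.377, -2.764]
contact_force: [-0.4, -0.5, -2.2]
opening: 0.0124
t 3.9 p [0.4237 0.2435 0.2798] q [ 0.366  0.362  1.431 -0.002  1.542 -0.014] F [-0.4 -0.5 -2.2] open 0.0124
[[-0.179, -0.371, 0.911], [-0.071, 0.929, 0.364], [-0.981, 0.001, -0.192]]
(array([6.31886395e-08, 2.22899998e-01, 5.06199898e-01, 3.79599980e-01,
       4.64999588e-02, 7.63999438e-02, 2.93080950e-01, 5.72623297e-08,
       2.92601143e-08]), np.float64(7.14389192246756e-09), np.float64(5.551115123125783e-16))
```

Run:
```python
from h import *
P=fit()[0];q0=robot.observe()["qpos"]
for u,v in((447,268),(565,187),(635,262),(512,360),(340,213)):print("rack",onz("top",u,v,.1).round(3))
B=np.array([.517,-.2525])
def pose(psi,th,lipz,back,up):
    d=np.array([np.cos(psi),np.sin(psi),0]);z=np.array([0,0,1.])
    mz=d*np.sin(th)+z*np.cos(th);my=d*np.cos(th)-z*np.sin(th)
    R=np.stack([-mz,-my,np.cross(-mz,-my)],1)
    lip=np.r_[B,0]-d*back+z*lipz
    return lip-.043*my-R@[-.021,-.070,0],R
for psi in range(-180,-40,15):
    q=q0
    for th in (0,45,80,105,120):
        p,R=pose(np.radians(psi),np.radians(th),.125,.02,0)
        q,e,r=ik(p,R,q,P)
        w=fk(q,P)[0]-fk(q,P)[1]@[.293,0,0]
        print(psi,th,"ok" if e<1e-3 and r<5e-3 else f"BAD {e:.3f} {r:.2f}",p.round(3),q.round(2),"wrist",w.round(2))
```

```text
rack [ 0.271 -0.247  0.1  ]
rack [ 0.491 -0.567  0.1  ]
rack [ 0.297 -0.732  0.1  ]
rack [ 0.049 -0.401  0.1  ]
rack [0.408 0.031 0.1  ]
-180 0 ok [ 0.65  -0.252  0.104] [-0.48  0.79  1.17  0.    1.19  1.09] wrist [ 0.65 -0.25  0.4 ]
-180 45 ok [ 0.632 -0.252  0.19 ] [-0.69  0.46  1.8   1.16  0.51 -0.07] wrist [ 0.42 -0.25  0.4 ]
-180 80 ok [ 0.577 -0.252  0.233] [-0.92  0.56  2.18  2.12  1.17 -1.23] wrist [ 0.29 -0.25  0.28]
-180 105 ok [ 0.528 -0.252  0.24 ] [-1.02  0.89  2.26  2.12  1.84 -1.58] wrist [ 0.25 -0.25  0.16]
-180 120 ok [ 0.499 -0.252  0.233] [-1.02  1.1   2.21  2.03  2.17 -1.74] wrist [ 0.24 -0.25  0.09]
-165 0 ok [ 0.645 -0.218  0.104] [-0.44  0.76  1.22  0.    1.16  0.87] wrist [ 0.65 -0.22  0.4 ]
-165 45 ok [ 0.628 -0.223  0.19 ] [-0.72  0.49  1.76  1.09  0.73 -0.21] wrist [ 0.43 -0.28  0.4 ]
-165 80 ok [ 0.575 -0.237  0.233] [-0.99  0.6   2.05  1.77  1.27 -1.08] wrist [ 0.3  -0.31  0.28]
-165 105 ok [ 0.528 -0.25   0.24 ] [-1.09  0.88  2.1   1.83  1.8  -1.41] wrist [ 0.25 -0.32  0.16]
-165 120 ok [ 0.499 -0.257  0.233] [-1.09  1.07  2.06  1.8   2.09 -1.55] wrist [
[... 3286 characters left out ...]
1 -0.243  0.24 ] [-0.77  1.2   0.89  0.94  2.64 -0.75] wrist [ 0.61 -0.48  0.17]
-60 120 BAD 0.032 0.23 [ 0.526 -0.268  0.233] [-0.79  1.29  0.89  1.36  2.64 -0.36] wrist [ 0.59 -0.5   0.1 ]
-45 0 ok [ 0.423 -0.158  0.104] [-0.53  0.4   1.91 -0.    0.82 -1.31] wrist [ 0.42 -0.16  0.4 ]
-45 45 ok [ 0.436 -0.171  0.19 ] [-0.62  0.73  1.29  0.13  1.9  -1.41] wrist [ 0.58 -0.32  0.4 ]
-45 80 ok [ 0.474 -0.21   0.233] [-0.64  1.09  0.82  0.27  2.6  -1.31] wrist [ 0.68 -0.41  0.28]
-45 105 BAD 0.065 0.17 [ 0.509 -0.245  0.24 ] [-0.7   1.17  0.93  0.56  2.64 -1.06] wrist [ 0.64 -0.44  0.19]
-45 120 BAD 0.064 0.32 [ 0.53  -0.265  0.233] [-0.75  1.26  0.94  1.12  2.64 -0.49] wrist [ 0.61 -0.46  0.11]
```

```bash
cat >> h.py <<'E'
B=np.array([.517,-.2525])
def pour(psi,th,lipz,back):
    psi,th=np.radians([psi,th]);d=np.array([np.cos(psi),np.sin(psi),0]);z=np.array([0,0,1.])
    mz=d*np.sin(th)+z*np.cos(th);my=d*np.cos(th)-z*np.sin(th)
    R=np.stack([-mz,-my,np.cross(-mz,-my)],1)
    return np.r_[B,0]-d*back+z*lipz-.043*my-R@[-.021,-.070,0],R
E
python3 - <<'E'
from h import *
P=fit()[0];q=robot.observe()["qpos"]
o1,d1=ray("top",447,265);o2,d2=ray("scene",376,320)
s=np.linalg.lstsq(np.stack([d1,-d2],1),o2-o1,rcond=None)[0];print("rack corner",o1+s[0]*d1,o2+s[1]*d2)
o1,d1=ray("top",565,185);o2,d2=ray("scene",604,373)
for th,lz in((0,.30),(30,.22),(60,.14),(75,.12),(90,.12),(100,.12),(108,.13)):
    p,R=pour(-82,th,lz,.02);q,e,r=ik(p,R,q,P);w=p-R@[.293,0,0];print(th,e<1e-3,p.round(3),q.round(2),w.round(3))
delta(*pour(-82,0,.30,.02))
E
```

```text
rack corner [ 0.27851052 -0.24716754  0.09909338] [ 0.27567732 -0.24478785  0.09830973]
0 True [ 0.498 -0.121  0.279] [-0.39  0.3   1.51 -0.    1.33 -0.53] [ 0.498 -0.121  0.572]
30 True [ 0.499 -0.125  0.258] [-0.61  0.48  1.4   0.38  1.63 -0.8 ] [ 0.52  -0.27   0.512]
60 True [ 0.504 -0.159  0.227] [-0.76  0.77  1.26  0.62  1.97 -0.93] [ 0.539 -0.41   0.374]
75 True [ 0.507 -0.184  0.224] [-0.81  0.93  1.16  0.74  2.16 -0.91] [ 0.547 -0.464  0.3  ]
90 True [ 0.511 -0.212  0.233] [-0.84  1.06  1.05  0.91  2.36 -0.83] [ 0.552 -0.502  0.233]
100 True [ 0.514 -0.232  0.235] [-0.85  1.15  1.    1.06  2.47 -0.74] [ 0.554 -0.517  0.184]
108 True [ 0.516 -0.247  0.244] [-0.86  1.2   0.97  1.21  2.56 -0.62] [ 0.555 -0.523  0.153]
trans [ 0.0132 -0.366  -0.0644] twist [ 0.2398 -0.1928  0.0227] |t| 0.372 deg 17.7
```

```bash
python3 -m creep '[{"translation":[0.0,-0.01,-0.002],"twist":[0.02,-0.05,0],"hand":0},{"translation":[0.002,-0.03,-0.006],"twist":[0.04,-0.1,0],"hand":0},{"translation":[0.003,-0.06,-0.011],"twist":[0.06,-0.15,0.01],"hand":0},{"translation":[0.004,-0.095,-0.017],"twist":[0.08,-0.19,0.02],"hand":0},{"translation":[0.005,-0.13,-0.023],"twist":[0.1,-0.193,0.023],"hand":0}]'
python3 - <<'E'
from h import *
log();delta(*pour(-82,0,.30,.02))
E
```

```text
time: 4.4
tool_pos: [0.4486, 0.1125, 0.279]
tool_rot: [1.471, 1.556, 1.749]
contact_force: [0.1, -0.1, -2.3]
opening: 0.0123
t 4.4 p [0.4486 0.1125 0.279 ] q [ 0.07   0.204  1.638  0.015  1.301 -0.211] F [ 0.1 -0.1 -2.3] open 0.0123
[[-0.003, -0.274, 0.962], [0.015, 0.962, 0.274], [-1.0, 0.015, 0.001]]
trans [-0.0035 -0.238  -0.016 ] twist [ 0.1379  0.0005 -0.0149] |t| 0.239 deg 7.9
```

```bash
python3 -m creep '[{"translation":[0,-0.035,-0.003],"twist":[0.02,0,0],"hand":0},{"translation":[0,-0.07,-0.005],"twist":[0.04,0,-0.005],"hand":0},{"translation":[-0.001,-0.105,-0.008],"twist":[0.06,0,-0.01],"hand":0},{"translation":[-0.002,-0.14,-0.011],"twist":[0.08,0,-0.015],"hand":0},{"translation":[-0.003,-0.175,-0.013],"twist":[0.1,0,-0.015],"hand":0}]'
python3 - <<'E'
from h import *
delta(*pour(-82,0,.30,.02))
E
```

```text
time: 4.9
tool_pos: [0.483, -0.0609, 0.2791]
tool_rot: [0.322, 1.569, 0.498]
contact_force: [0.1, -0.8, -2.0]
opening: 0.0125
trans [ 0.     -0.0617  0.0048] twist [ 0.036   0.0021 -0.0007] |t| 0.062 deg 2.1
```

```bash
python3 -m creep '[{"translation":[0,-0.025,0.002],"twist":[0.015,0,0],"hand":0},{"translation":[0,-0.045,0.003],"twist":[0.03,0,0],"hand":0},{"translation":[0,-0.058,0.005],"twist":[0.036,0,0],"hand":0},{"translation":[0,-0.062,0.005],"twist":[0.036,0,0],"hand":0}]'
python3 - <<'E'
from h import *
log()
t=robot.read_camera("top");s=robot.read_camera("scene")
cv2.imwrite("pics/z5.png",np.hstack([cv2.resize(t[60:310,300:640],(400,294)),s[60:354,240:640]]))
for th,lz in((10,.28),(20,.25),(30,.22),(40,.19),(50,.165)):print(th,end=" ");delta(*pour(-82,th,lz,.02))
E
```

```text
time: 5.3
tool_pos: [0.4984, -0.1221, 0.2787]
tool_rot: [0.447, 1.568, 0.585]
contact_force: [0.7, -0.1, -2.5]
opening: 0.0124
t 5.3 p [ 0.4984 -0.1221  0.2787] q [-0.391  0.299  1.511  0.002  1.33  -0.529] F [ 0.7 -0.1 -2.5] open 0.0124
[[0.002, -0.137, 0.991], [0.002, 0.991, 0.137], [-1.0, 0.001, 0.003]]
10 trans [-0.0002  0.0021  0.0002] twist [-0.0002  0.0021  0.1731] |t| 0.002 deg 9.9
20 trans [0.0099 0.0005 0.0002] twist [-1.000e-04  2.100e-03  3.476e-01] |t| 0.01 deg 19.9
30 trans [ 0.0205 -0.0045  0.0002] twist [1.000e-04 2.200e-03 5.221e-01] |t| 0.021 deg 29.9
40 trans [ 0.0322 -0.0129  0.0001] twist [3.000e-04 2.200e-03 6.967e-01] |t| 0.035 deg 39.9
50 trans [ 0.0407 -0.0242  0.0001] twist [5.000e-04 2.100e-03 8.712e-01] |t| 0.047 deg 49.9
```

View pics/z5.png

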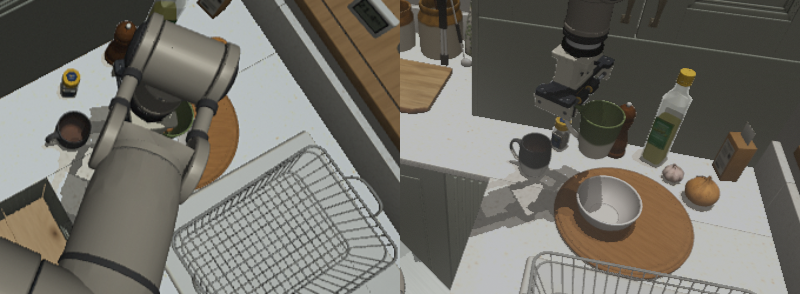

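The mug hangs upright between the dark mug and the bowl, and everything is clear. I'll start tilting.

```bash
python3 -m creep '[{"translation":[0,0.001,0],"twist":[0,0.002,0.1],"hand":0},{"translation":[0.003,0.002,0],"twist":[0,0.002,0.21],"hand":0},{"translation":[0.01,0.0005,0],"twist":[0,0.002,0.34],"hand":0},{"translation":[0.018,-0.003,0],"twist":[0,0.002,0.47],"hand":0},{"translation":[0.026,-0.008,0],"twist":[0,0.002,0.6],"hand":0}]'
python3 - <<'E'
from h import *
for th,lz in((40,.19),(50,.165),(58,.145),(66,.125)):print(th,end=" ");delta(*pour(-82,th,lz,.02))
E
```

```text
time: 5.9
tool_pos: [0.4998, -0.1279, 0.2534]
tool_rot: [1.566, 0.966, 1.708]
contact_force: [-0.1, 0.2, -1.4]
opening: 0.0124
40 trans [ 0.0024 -0.0086 -0.0003] twist [0.003  0.0011 0.093 ] |t| 0.009 deg 5.3
50 trans [ 0.0029 -0.0228 -0.0004] twist [0.0031 0.0008 0.2676] |t| 0.023 deg 15.3
58 trans [ 0.0035 -0.0366 -0.0004] twist [0.0031 0.0006 0.4072] |t| 0.037 deg 23.3
66 trans [ 0.0046 -0.0526 -0.0004] twist [3.200e-03 4.000e-04 5.468e-01] |t| 0.053 deg 31.3
```

```bash
python3 -m creep '[{"translation":[0.0024,-0.0086,0],"twist":[0.003,0.001,0.1],"hand":0},{"translation":[0.0028,-0.02,0],"twist":[0.003,0.001,0.23],"hand":0},{"translation":[0.003,-0.028,0],"twist":[0.003,0.001,0.33],"hand":0},{"translation":[0.0035,-0.0366,0],"twist":[0.003,0.001,0.41],"hand":0},{"translation":[0.0045,-0.0526,0],"twist":[0.003,0.0005,0.54],"hand":0}]'
python3 - <<'E'
from h import *
log()
for th,lz in((70,.12),(74,.12),(78,.12),(82,.12),(86,.12),(90,.12)):print(th,end=" ");delta(*pour(-82,th,lz,.02))
E
```

```text
time: 6.4
tool_pos: [0.5064, -0.1674, 0.2211]
tool_rot: [1.567, 0.426, 1.711]
contact_force: [1.1, 0.6, -2.4]
opening: 0.0124
t 6.4 p [ 0.5064 -0.1674  0.2211] q [-0.781  0.839  1.22   0.663  2.034 -0.934] F [ 1.1  0.6 -2.4] open 0.0124
[[-0.127, -0.061, 0.99], [0.902, 0.408, 0.141], [-0.413, 0.911, 0.003]]
70 trans [-0.0059 -0.005  -0.0014] twist [ 0.0037 -0.0008  0.0767] |t| 0.008 deg 4.4
74 trans [-0.0139 -0.0044 -0.0014] twist [ 0.0036 -0.001   0.1465] |t| 0.015 deg 8.4
78 trans [-0.0219 -0.0044 -0.0014] twist [ 0.0036 -0.0011  0.2163] |t| 0.022 deg 12.4
82 trans [-0.0299 -0.0049 -0.0014] twist [ 0.0036 -0.0012  0.2862] |t| 0.03 deg 16.4
86 trans [-0.0378 -0.006  -0.0014] twist [ 0.0035 -0.0013  0.356 ] |t| 0.038 deg 20.4
90 trans [-0.0457 -0.0077 -0.0014] twist [ 0.0035 -0.0015  0.4258] |t| 0.046 deg 24.4
```

```bash
python3 -m creep '[{"translation":[-0.006,-0.005,-0.0014],"twist":[0.0036,-0.001,0.077],"hand":0},{"translation":[-0.014,-0.0044,-0.0014],"twist":[0.0036,-0.001,0.146],"hand":0},{"translation":[-0.022,-0.0044,-0.0014],"twist":[0.0036,-0.001,0.216],"hand":0},{"translation":[-0.03,-0.005,-0.0014],"twist":[0.0036,-0.001,0.286],"hand":0},{"translation":[-0.038,-0.006,-0.0014],"twist":[0.0036,-0.001,0.356],"hand":0}]'
python3 - <<'E'
from h import *
log()
s=robot.read_camera("scene")
cv2.imwrite("pics/z6.png",cv2.resize(s[130:330,340:560],(660,600)))
for th,lz in((90,.12),(94,.12),(98,.122),(102,.125),(106,.13)):print(th,end=" ");delta(*pour(-82,th,lz,.02))
E
```

```text
time: 6.9
tool_pos: [0.5108, -0.2037, 0.2314]
tool_rot: [1.571, 0.069, 1.712]
contact_force: [0.4, 1.1, -2.6]
opening: 0.0121
t 6.9 p [ 0.5108 -0.2037  0.2314] q [-0.833  1.027  1.078  0.864  2.312 -0.855] F [ 0.4  1.1 -2.6] open 0.0121
[[-0.14, -0.01, 0.99], [0.988, 0.068, 0.14], [-0.069, 0.998, -0.0]]
90 trans [-0.0077  0.0025 -0.0003] twist [-0.0023 -0.0002  0.0629] |t| 0.008 deg 3.6
94 trans [-0.0157  0.0032 -0.0003] twist [-2.300e-03 -1.000e-04  1.328e-01] |t| 0.016 deg 7.6
98 trans [-0.0239  0.0053 -0.0003] twist [-0.0023 -0.      0.2026] |t| 0.024 deg 11.6
102 trans [-0.0321  0.0079 -0.0003] twist [-2.300e-03  1.000e-04  2.724e-01] |t| 0.033 deg 15.6
106 trans [-0.0403  0.0119 -0.0003] twist [-2.300e-03  2.000e-04  3.422e-01] |t| 0.042 deg 19.6
```

View pics/z6.png

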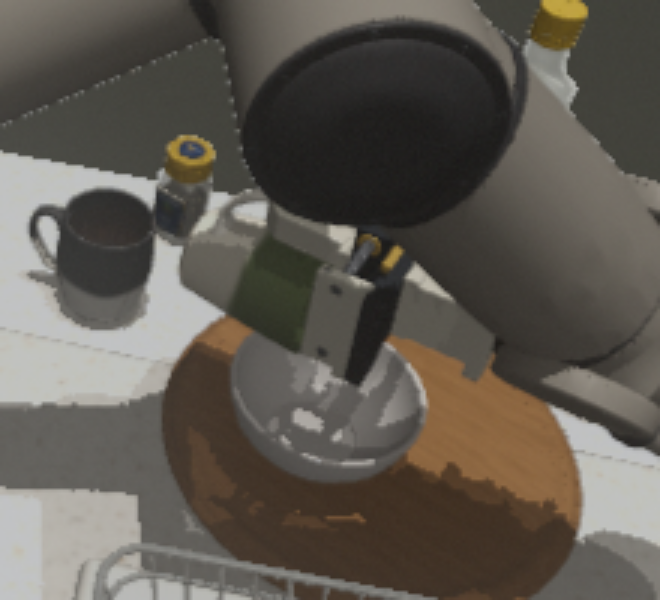

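The mug is tipped to 86° with its lip above the bowl, and no nuts are out yet. I'll tilt further, slowly.

```bash
python3 -m creep '[{"translation":[-0.008,0.0025,0],"twist":[-0.002,0,0.063],"hand":0},{"translation":[-0.016,0.003,0],"twist":[-0.002,0,0.133],"hand":0},{"translation":[-0.024,0.005,0],"twist":[-0.002,0,0.203],"hand":0},{"translation":[-0.032,0.008,0],"twist":[-0.002,0,0.272],"hand":0},{"translation":[-0.04,0.012,0],"twist":[-0.002,0,0.342],"hand":0}]'
python3 -m creep '[{"translation":[0,0,0],"twist":[0,0,0],"hand":0},{"translation":[0,0,0],"twist":[0,0,0],"hand":0},{"translation":[0,0,0],"twist":[0,0,0],"hand":0},{"translation":[0,0,0],"twist":[0,0,0],"hand":0},{"translation":[0,0,0],"twist":[0,0,0],"hand":0}]'
python3 -m creep '[{"translation":[0,0,0],"twist":[0,0,0],"hand":0},{"translation":[0,0,0],"twist":[0,0,0],"hand":0},{"translation":[0,0,0],"twist":[0,0,0],"hand":0},{"translation":[0,0,0],"twist":[0,0,0],"hand":0},{"translation":[0,0,0],"twist":[0,0,0],"hand":0}]'
python3 - <<'E'
from h import *
log()
s=robot.read_camera("scene")
cv2.imwrite("pics/z7.png",cv2.resize(s[130:330,340:560],(660,600)))
for th,lz in((95,.13),(110,.135)):print(th,end=" ");delta(*pour(-82,th,lz,.02))
E
```

```text
time: 7.45
tool_pos: [0.5166, -0.2424, 0.2447]
tool_rot: [1.572, -0.28, 1.711]
contact_force: [0.7, 0.3, -1.1]
opening: 0.0124
time: 7.95
tool_pos: [0.5167, -0.2422, 0.2452]
tool_rot: [1.571, -0.278, 1.711]
contact_force: [-0.5, 0.0, -2.1]
opening: 0.0128
time: 8.45
tool_pos: [0.5167, -0.2422, 0.2452]
tool_rot: [1.571, -0.278, 1.711]
contact_force: [0.2, -0.3, -1.5]
opening: 0.0124
t 8.45 p [ 0.5167 -0.2422  0.2452] q [-0.853  1.183  0.977  1.174  2.537 -0.647] F [ 0.2 -0.3 -1.5] open 0.0124
[[-0.134, 0.039, 0.99], [0.952, -0.272, 0.14], [0.274, 0.962, -0.0]]
95 trans [ 0.0198 -0.0064 -0.0012] twist [-0.0004 -0.0006 -0.1908] |t| 0.021 deg 10.9
110 trans [-0.008   0.0056 -0.0012] twist [-0.0005 -0.0006  0.071 ] |t| 0.01 deg 4.1
```

View pics/z7.png

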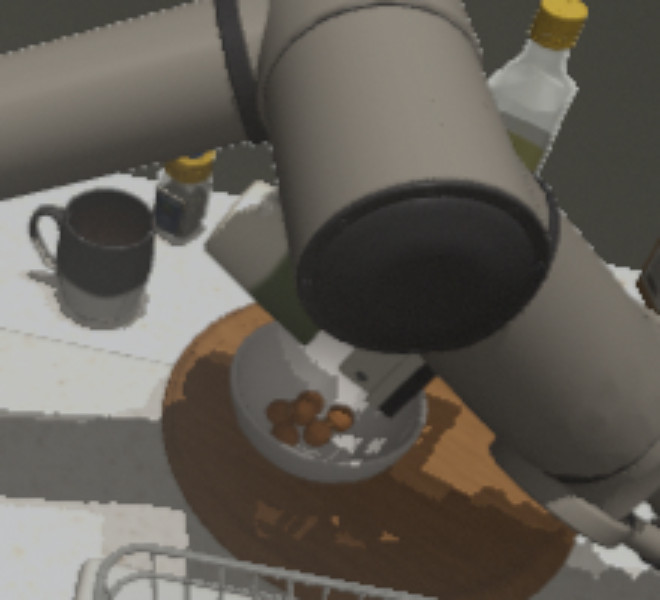

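Five nuts are clearly visible in the bowl; the sixth may be hidden. I'll tilt a little more with a shake, then look with the mug backed off but still tilted to about 60°.

```bash
python3 -m creep '[{"translation":[-0.008,0.0056,0],"twist":[0,0,0.071],"hand":0},{"translation":[0.002,0,0],"twist":[0,0,-0.03],"hand":0},{"translation":[-0.008,0.0056,0],"twist":[0,0,0.071],"hand":0},{"translation":[-0.008,0.0056,0],"twist":[0,0,0.071],"hand":0},{"translation":[-0.008,0.0056,0],"twist":[0,0,0.071],"hand":0}]'
python3 - <<'E'
from h import *
log()
for th,lz in((98,.13),(86,.13),(74,.13)):print(th,end=" ");delta(*pour(-82,th,lz,.02))
E
```

```text
time: 9.0
tool_pos: [0.5181, -0.2511, 0.2476]
tool_rot: [1.572, -0.349, 1.71]
contact_force: [-0.4, 0.2, -1.2]
opening: 0.0127
t 9.0 p [ 0.5181 -0.2511  0.2476] q [-0.855  1.212  0.961  1.259  2.574 -0.583] F [-0.4  0.2 -1.2] open 0.0127
[[-0.131, 0.048, 0.99], [0.931, -0.338, 0.139], [0.342, 0.94, -0.001]]
98 trans [ 0.0215 -0.0107 -0.0012] twist [-8.00e-04 -1.00e-04 -2.09e-01] |t| 0.024 deg 12.0
86 trans [ 0.0426 -0.0222 -0.0012] twist [-8.000e-04 -2.000e-04 -4.185e-01] |t| 0.048 deg 24.0
74 trans [ 0.0609 -0.0378 -0.0012] twist [-8.000e-04 -3.000e-04 -6.279e-01] |t| 0.072 deg 36.0
```

```bash
python3 -m creep '[{"translation":[0.0105,-0.005,-0.001],"twist":[0,0,-0.104],"hand":0},{"translation":[0.0215,-0.0107,-0.001],"twist":[0,0,-0.21],"hand":0},{"translation":[0.033,-0.016,-0.001],"twist":[0,0,-0.314],"hand":0},{"translation":[0.0426,-0.022,-0.001],"twist":[0,0,-0.42],"hand":0},{"translation":[0.052,-0.03,-0.001],"twist":[0,0,-0.523],"hand":0}]'
python3 - <<'E'
from h import *
log()
for th,lz in((72,.14),(62,.16),(52,.19),(42,.22)):print(th,end=" ");delta(*pour(-82,th,lz,.02))
E
```

```text
time: 9.5
tool_pos: [0.5086, -0.1928, 0.2372]
tool_rot: [1.57, 0.182, 1.711]
contact_force: [0.7, -0.3, -1.4]
opening: 0.0124
t 9.5 p [ 0.5086 -0.1928  0.2372] q [-0.822  0.957  1.117  0.798  2.238 -0.88 ] F [ 0.7 -0.3 -1.4] open 0.0124
[[-0.137, -0.026, 0.99], [0.974, 0.179, 0.14], [-0.181, 0.983, 0.001]]
72 trans [0.0137 0.0064 0.    ] twist [ 0.0011 -0.0004 -0.132 ] |t| 0.015 deg 7.6
62 trans [0.0285 0.0182 0.0001] twist [ 1.100e-03 -3.000e-04 -3.066e-01] |t| 0.034 deg 17.6
52 trans [0.0398 0.0368 0.0001] twist [ 1.100e-03 -2.000e-04 -4.811e-01] |t| 0.054 deg 27.6
42 trans [0.049  0.0526 0.0001] twist [ 1.200e-03 -1.000e-04 -6.556e-01] |t| 0.072 deg 37.6
```

```bash
python3 -m creep '[{"translation":[0.0137,0.0064,0],"twist":[0.001,0,-0.132],"hand":0},{"translation":[0.025,0.015,0],"twist":[0.001,0,-0.26],"hand":0},{"translation":[0.034,0.026,0],"twist":[0.001,0,-0.39],"hand":0},{"translation":[0.042,0.04,0],"twist":[0.001,0,-0.52],"hand":0},{"translation":[0.049,0.0526,0],"twist":[0.001,0,-0.65],"hand":0}]'
python3 - <<'E'
from h import *
log()
s=robot.read_camera("scene");t=robot.read_camera("top")
cv2.imwrite("pics/z8.png",np.hstack([cv2.resize(s[205:315,390:500],(400,400)),cv2.resize(t[130:230,400:500],(400,400))]))
for th,lz in((30,.25),(15,.28),(0,.31)):print(th,end=" ");delta(*pour(-82,th,lz,.02))
E
```

```text
time: 10.0
tool_pos: [0.5001, -0.1358, 0.2811]
tool_rot: [1.568, 0.84, 1.709]
contact_force: [-0.2, 0.7, -1.8]
opening: 0.0125
t 10.0 p [ 0.5001 -0.1358  0.2811] q [-0.682  0.555  1.308  0.49   1.827 -0.833] F [-0.2  0.7 -1.8] open 0.0125
[[-0.092, -0.106, 0.99], [0.661, 0.737, 0.14], [-0.745, 0.667, 0.002]]
30 trans [ 0.0031  0.0088 -0.0004] twist [ 0.0084  0.0034 -0.2053] |t| 0.009 deg 11.8
15 trans [ 0.0067  0.0139 -0.0003] twist [ 0.008   0.0045 -0.4671] |t| 0.015 deg 26.8
0 trans [ 0.0056  0.0128 -0.0003] twist [ 0.0074  0.0056 -0.7289] |t| 0.014 deg 41.8
```

View pics/z8.png

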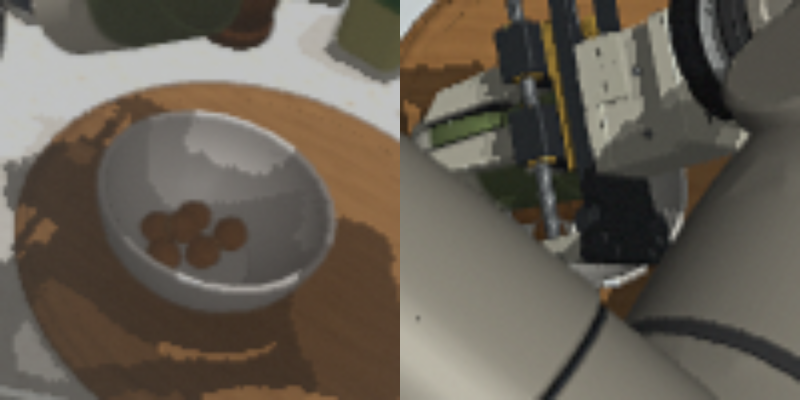

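Five nuts show in the scene crop, around (160–230, 215–250). A sixth could be hidden behind the near wall, still in the mug, or outside. I'll bring the mug upright and back off so the top camera can see both.

```bash
python3 -m creep '[{"translation":[0.002,0.005,0],"twist":[0.008,0.004,-0.12],"hand":0},{"translation":[0.004,0.01,0],"twist":[0.008,0.004,-0.25],"hand":0},{"translation":[0.006,0.013,0],"twist":[0.008,0.004,-0.39],"hand":0},{"translation":[0.006,0.014,0],"twist":[0.008,0.005,-0.53],"hand":0},{"translation":[0.006,0.013,0],"twist":[0.0075,0.0055,-0.66],"hand":0}]'
python3 - <<'E'
from h import *
log();a=np.radians(110.5)
delta([.424,.243,.29],toolR([0,0,-1],[np.sin(a),-np.cos(a),0]))
E
```

```text
time: 10.6
tool_pos: [0.4984, -0.1208, 0.2884]
tool_rot: [1.589, 1.505, 1.73]
contact_force: [-0.0, 0.3, -1.9]
opening: 0.0127
t 10.6 p [ 0.4984 -0.1208  0.2884] q [-0.419  0.308  1.473  0.056  1.397 -0.57 ] F [-0.   0.3 -1.9] open 0.0127
[[-0.01, -0.14, 0.99], [0.064, 0.988, 0.14], [-0.998, 0.065, -0.001]]
trans [ 0.0226  0.3699 -0.0228] twist [-0.2173  0.0059 -0.0652] |t| 0.371 deg 13.0
```

```bash
python3 -m creep '[{"translation":[0.001,0.02,-0.001],"twist":[-0.01,0,-0.02],"hand":0},{"translation":[0.003,0.055,-0.003],"twist":[-0.03,0,-0.045],"hand":0},{"translation":[0.005,0.095,-0.006],"twist":[-0.05,0,-0.065],"hand":0},{"translation":[0.008,0.135,-0.009],"twist":[-0.08,0,-0.065],"hand":0},{"translation":[0.011,0.175,-0.011],"twist":[-0.1,0,-0.065],"hand":0}]'
python3 - <<'E'
from h import *
log();a=np.radians(110.5)
delta([.424,.243,.29],toolR([0,0,-1],[np.sin(a),-np.cos(a),0]))
E
```

```text
time: 11.1
tool_pos: [0.4618, 0.0523, 0.2876]
tool_rot: [2.334, 1.568, 2.576]
contact_force: [0.2, -0.1, -1.6]
opening: 0.0124
t 11.1 p [0.4618 0.0523 0.2876] q [-5.300e-02  2.040e-01  1.614e+00  1.000e-03  1.326e+00 -2.950e-01] F [ 0.2 -0.1 -1.6] open 0.0124
[[-0.002, -0.239, 0.971], [0.001, 0.971, 0.239], [-1.0, 0.002, -0.002]]
trans [-0.0021  0.1942  0.0089] twist [-0.1162 -0.0017 -0.002 ] |t| 0.194 deg 6.7
```

```bash
python3 -m creep '[{"translation":[0,0.04,0.002],"twist":[-0.03,0,0],"hand":0},{"translation":[-0.001,0.08,0.004],"twist":[-0.05,0,0],"hand":0},{"translation":[-0.002,0.12,0.006],"twist":[-0.08,0,0],"hand":0},{"translation":[-0.002,0.155,0.008],"twist":[-0.1,0,0],"hand":0},{"translation":[-0.002,0.18,0.009],"twist":[-0.116,-0.0017,-0.002],"hand":0}]'
python3 -m creep '[{"translation":[0,0.009,0],"twist":[0,0,0],"hand":0},{"translation":[0,0.014,0],"twist":[0,0,0],"hand":0},{"translation":[0,0.014,0],"twist":[0,0,0],"hand":0}]'
python3 - <<'E'
from h import *
log();a=np.radians(110.5)
delta([.424,.243,.0805],toolR([0,0,-1],[np.sin(a),-np.cos(a),0]))
t=robot.read_camera("top");cv2.imwrite("pics/top9.png",t)
print("mouth px",proj("top",[.4485,.1767,.31]))
cv2.imwrite("pics/z9.png",np.hstack([cv2.resize(t[140:215,405:485],(400,375),interpolation=2),cv2.resize(t[165:225,265:329],(400,375),interpolation=2)]))
E
```

```text
time: 11.6
tool_pos: [0.4266, 0.2306, 0.2884]
tool_rot: [2.918, 1.566, -3.005]
contact_force: [0.6, -0.4, -2.0]
opening: 0.0125
time: 11.9
tool_pos: [0.4216, 0.2432, 0.2877]
tool_rot: [3.006, 1.564, -2.917]
contact_force: [0.2, 0.3, -1.6]
opening: 0.0126
t 11.9 p [0.4216 0.2432 0.2877] q [3.650e-01 2.470e-01 1.556e+00 1.000e-03 1.344e+00 5.000e-03] F [ 0.2  0.3 -1.6] open 0.0126
[[-0.006, -0.352, 0.936], [-0.001, 0.936, 0.352], [-1.0, 0.001, -0.006]]
trans [ 0.2072 -0.0012  0.0035] twist [ 0.002  -0.0065 -0.0009] |t| 0.207 deg 0.4
mouth px [275.95189907 178.21118598]
```

View pics/z9.png

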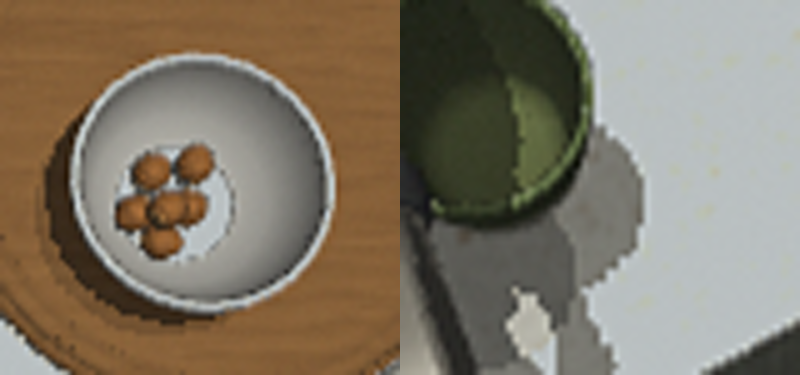

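All six nuts are in the bowl: (153,170), (195,162), (132,213), (165,208), (190,207) and (162,240). The mug is empty. I'll lower it at its old spot.

```bash
python3 -m creep '[{"translation":[0.03,0,0.001],"twist":[0.002,-0.003,0],"hand":0},{"translation":[0.07,-0.001,0.002],"twist":[0.002,-0.0065,0],"hand":0},{"translation":[0.11,-0.001,0.0035],"twist":[0.002,-0.0065,0],"hand":0},{"translation":[0.14,-0.001,0.0035],"twist":[0.002,-0.0065,0],"hand":0},{"translation":[0.165,-0.001,0.0035],"twist":[0.002,-0.0065,0],"hand":0}]'
python3 -m creep '[{"translation":[0.015,0,0],"twist":[0,0,0],"hand":0},{"translation":[0.025,0,0],"twist":[0,0,0],"hand":0},{"translation":[0.03,0,0],"twist":[0,0,0],"hand":0},{"translation":[0.03,0,0],"twist":[0,0,0],"hand":0},{"translation":[0.03,0,0],"twist":[0,0,0],"hand":0}]'
python3 -c "
from h import *
log()"
```

```text
time: 12.45
tool_pos: [0.4245, 0.2413, 0.1212]
tool_rot: [2.806, 1.57, -3.121]
contact_force: [-0.4, 0.0, -1.7]
opening: 0.0123
time: 12.95
tool_pos: [0.4251, 0.2414, 0.092]
tool_rot: [0.88, 1.57, 1.235]
contact_force: [0.7, -0.4, -1.5]
opening: 0.0125
t 12.95 p [0.4251 0.2414 0.092 ] q [3.590e-01 4.740e-01 1.828e+00 1.000e-03 8.390e-01 4.000e-03] F [ 0.7 -0.4 -1.5] open 0.0125
[[0.0, -0.348, 0.938], [0.0, 0.938, 0.348], [-1.0, 0.0, 0.0]]
```

```bash
python3 -m creep '[{"translation":[0.004,0,0],"twist":[0,0,0],"hand":0},{"translation":[0.008,0,0],"twist":[0,0,0],"hand":0},{"translation":[0.011,0,0],"twist":[0,0,0],"hand":0},{"translation":[0.0125,0,0],"twist":[0,0,0],"hand":0},{"translation":[0.0125,0,0],"twist":[0,0,0],"hand":0}]'
python3 -m creep '[{"translation":[0.0005,0,0],"twist":[0,0,0],"hand":0},{"translation":[0.001,0,0],"twist":[0,0,0],"hand":0},{"translation":[0.0015,0,0],"twist":[0,0,0],"hand":0},{"translation":[0.0015,0,0],"twist":[0,0,0],"hand":0}]'
python3 -c "
from h import *
log()"
```

```text
time: 13.45
tool_pos: [0.4249, 0.2413, 0.0792]
tool_rot: [2.155, 1.57, 2.511]
contact_force: [0.6, 0.7, -2.1]
opening: 0.0125
time: 13.85
tool_pos: [0.4251, 0.2416, 0.0781]
tool_rot: [0.667, 1.57, 1.022]
contact_force: [-1.1, 1.6, 3.3]
opening: 0.0126
t 13.85 p [0.4251 0.2416 0.0781] q [3.60e-01 4.97e-01 1.84e+00 1.00e-03 8.04e-01 4.00e-03] F [-1.1  1.6  3.3] open 0.0126
[[0.0, -0.348, 0.938], [0.001, 0.938, 0.348], [-1.0, 0.001, 0.001]]
```

Contact: the vertical force is now positive. I'll release gradually and rise.

```bash
python3 -m creep '[{"translation":[0,0,0],"twist":[0,0,0],"hand":25},{"translation":[0,0,0],"twist":[0,0,0],"hand":40},{"translation":[0,0,0],"twist":[0,0,0],"hand":65},{"translation":[0,0,0],"twist":[0,0,0],"hand":70},{"translation":[0,0,0],"twist":[0,0,0],"hand":70}]'
python3 -m creep '[{"translation":[-0.02,0,0],"twist":[0,0,0],"hand":70},{"translation":[-0.05,0,0],"twist":[0,0,0],"hand":70},{"translation":[-0.09,0,0],"twist":[0,0,0],"hand":70},{"translation":[-0.13,0,0],"twist":[0,0,0],"hand":70},{"translation":[-0.17,0,0],"twist":[0,0,0],"hand":70}]'
python3 -m creep '[{"translation":[0,0.04,0],"twist":[0,0,0],"hand":70},{"translation":[0,0.08,0],"twist":[0,0,0],"hand":70},{"translation":[0,0.1,0],"twist":[0,0,0],"hand":70},{"translation":[0,0.1,0],"twist":[0,0,0],"hand":70},{"translation":[0,0.1,0],"twist":[0,0,0],"hand":70}]'
python3 - <<'E'
from h import *
log();s=robot.read_camera("scene");t=robot.read_camera("top")
cv2.imwrite("pics/z10.png",np.hstack([s[120:320,240:540],t[130:330,240:540]]))
E
```

```text
time: 14.35
tool_pos: [0.4251, 0.2415, 0.0781]
tool_rot: [0.635, 1.57, 0.99]
contact_force: [-0.4, -0.1, -0.0]
opening: 0.048
time: 14.85
tool_pos: [0.4247, 0.2413, 0.2496]
tool_rot: [0.813, 1.57, 1.168]
contact_force: [0.1, 0.3, -0.1]
opening: 0.0646
time: 15.35
tool_pos: [0.3898, 0.3348, 0.2494]
tool_rot: [-2.146, 1.571, -1.789]
contact_force: [-0.6, -1.0, 0.2]
opening: 0.0642
t 15.35 p [0.3898 0.3348 0.2494] q [ 0.56   0.324  1.558 -0.     1.26   0.204] F [-0.6 -1.   0.2] open 0.0642
[[-0.0, -0.349, 0.937], [-0.0, 0.937, 0.349], [-1.0, -0.0, -0.0]]
```

View pics/z10.png

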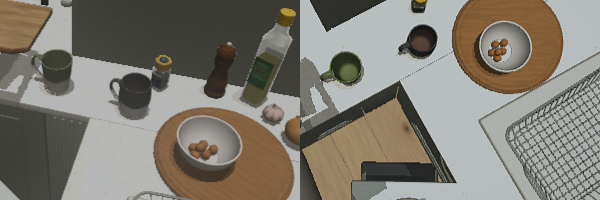

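The mug stands upright and empty, the nuts are in the bowl, and the other items haven't moved. I'm handing in.

```bash
python3 -c "
from cell import robot
print(robot.hand_in())"
```

```text
the job is handed in; nothing more can be done
None
```

I gripped the green mug by its handle, carried it over the dark mug and tipped it to about 110° over the bowl. I then set it back upright where it had stood and handed the job in at about 15 s of the 67 s allowed.

- **Nuts:** the top view showed all six in the bowl and the mug empty. An earlier scene view showed only five.
- **Mug:** it looked upright in both final pictures, standing well clear of the bowl. The gripper was open and clear of everything, with wrist force near zero.
- **Other objects:** the bowl and dark mug looked unmoved in the last pictures. The glass was outside those last crops, so I did not check it at the end. The arm passed well above it and I saw no contact force on the way.

No check failed, and the hand-in gave no verdict.

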